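Stand the angle plate up against the stop bar

ROBOT

A 6-joint arm with a two-finger parallel gripper is mounted at the origin on the work surface. World frame = base frame: x ahead of the robot, y to its left, z up, the work surface at z = 0. Lengths are in m, angles in rad, forces in N, time in s.
With the tool pointing down it reaches from about 0.3 to 0.775 m from the base axis. Payload 14.6 kg.
Tool frame: the origin (TCP) lies on the centre line of the jaws, within the pads' length; the fingertips stand 19 mm ahead of it and the grasp point (between the pads) is the TCP; y points along the fingers, x is the direction in which the jaws open and shut, and the axes are right-handed (so a half turn about y gives the same grasp; the last joint's range is limited). The gripper opens to 94 mm and grips with 3 to 60 N. Pads are 16 mm wide; open, the fingers measure 119 mm over their backs; the gripper's body (75 mm by 177 mm) begins 78 mm behind the grasp point.
Start: joints at [1.081, 0.3, 1.521, -0, 1.321, -0.067], TCP at [0.226, 0.502, 0.224] pointing down, gripper open.
Joint ranges: [-3.03, 3.03], [-0.79, 2.21], [0.23, 2.52], [-1.04, 4.18], [0, 3.07], [-2.55, 2.55]. Speed limits (rad/s): [2.22, 2.22, 2.57, 3.14, 3.14, 3.14].

INTERFACE

Orientations are given as [roll, pitch, yaw] about the fixed x, y, z axes, in that order (R = Rz(yaw) Ry(pitch) Rx(roll)).
In Python, from station import ctrl, optics gives the robot as it stands.
- The arm moves only by the tool jog_arm, never from a script. Its argument "targets" is a list of rows, each a list of 3 entries, a list of its own where there are three numbers: the finger opening in cm, from 0 to 9.4, then the shift along the tool's x, y, z in cm, then the turn about the tool's y in rad. A call has 1 to 10 rows; each row is the pose to reach, as a shift and turn from the pose commanded when the call began, along the tool's axes at that moment; what a row does not reach only later rows make up. A row lasts 1/10 s, in which the tool goes at most 50 mm and 8.59 degrees, less where a joint would pass 70% of its speed; a pose out of reach is approached as far as the arm can. A call with a gripper value outside its range is refused whole. The fingers move at their own pace and stop on an object; "grip_force" is the grip in N (left out, the last holds). Time passes only in rows, so rows that repeat a pose let the fingers close. It gives the time, the measured TCP pose, the force and the opening at its end, in the units of the state.
- ctrl.get_obs(): the state, without advancing time (a new reading comes with each control period).
- optics.camera(name): name is "side" or "top" or "wrist"; returns a dict with "img" (480x640x3 uint8, red, green, blue), "range_z" (480x640 float32, m along the optical axis (not along the pixel's ray), 0 where there is no reading), "camera_matrix" (3x3 intrinsics, pixels), "world_to_cam" (4x4, takes a point from world to camera coordinates); the wrist camera has in their place "mount" (4x4, takes a point from camera to tool coordinates, whose origin is the TCP and whose axes are the tool frame's). Camera axes: x right, y up, looking along -z (the intrinsics and any distortion apply to the point x, -y, -z); pixel columns grow to the right and rows downward; lengths in m; the calibration is good to about 2 mm. A picture is of the moment at which its call begins: read the wrist's pose just before it.
- ctrl.hand_in(): hands the job in, once; it reports no verdict.
The state is a dict: "time_s": time; "qpos": joint angles; "joint_vel": joint speeds; "tau": joint torques, N m; "ee_pos": TCP position; "eef_rot": TCP orientation; "force": force on the tool from outside, world axes, zero at the start; "moment": the same for the moment, N m; "grip_width": finger opening in m.
Only numpy, scipy, OpenCV 4.12 (cv2) and the standard library are available. Lean on these libraries where they do the work, as an engineer would, in place of code of your own. Each camera call takes 0.05 s, during which the arm holds its last target. There are 200 camera calls.

TASK

The aluminium angle plate is lying on its long leg on the slotted base plate. Using only pushes, without gripping or lifting it, tip it over its heel so that it stands on its short leg with the long leg upright, and push it along until the end of the short leg rests flush against the stop bar. Leave everything else where it is.

Things in the scene. Friction and masses are not known exactly. Their poses are not given: they have to be found in the camera images.
- angle_plate: loose aluminium angle plate, 0.33 to 0.6 kg: an L of two flat legs at right angles, both 80 mm wide, 12 mm thick. Long leg 100 mm, short leg 85 mm, measured from the outer heel edge. Origin: middle of that edge, about which it tips; y along the edge. Long leg along -x (faces at z = 0 and 12 mm), short leg along +z (faces at x = 0 and -12 mm). Standing as wanted, x points down and z at the stop bar
- long_end (a point): centre of the end face of the angle plate's long leg, 100 mm from the heel edge, 6 mm in from the outer face. At the start the long leg lies on the base plate and points towards the robot; the short leg stands up at the end away from the robot (body z up, body x towards the stop bar)
- foot_end (a point): centre of the end face of the angle plate's short leg, 85 mm from the heel edge, 6 mm in from the outer face; it must meet the stop bar. Pushed on the inner face within 20 mm of this end, towards the stop bar, the plate tips about its heel, which hardly slides (pushed lower it slides instead), and after 53 degrees it falls over by itself onto the short leg
- base_plate: fixed dark steel base plate, 300 (x) x 320 (y) x 25 (z) mm, flat top with dark slot lines along x; origin at the centre of its underside; +x points away from the robot, turned by up to 0.25 rad. A steel stop bar 25 x 260 x 20 mm (x, y, z) is bolted on top, along y, near the far edge; its front face is at x = 115 mm in this frame and faces -x
- stop_mid (a point): middle of the lower edge of the stop bar's front face, on the base plate's top
- disc_gauge: bystander: dark steel disc, 48 mm across and 14 mm thick, with an upright 14 mm spindle, 62 mm tall in all, stands on the base plate beside the angle plate; origin at the centre of its underside
- spacer: bystander: plain steel cylinder, 40 mm across, 45 mm tall, stands on the base plate on the other side of the angle plate; origin at the centre of its underside
- ring_gauge: bystander: flat steel ring, 80 mm outside, 44 mm bore, 22 mm thick, on the table; origin at the centre of its underside
- plug_gauge: bystander: dark steel plug gauge on a 60 mm disc foot, 110 mm tall, on the table; origin at the centre of its underside
- v_block: bystander: dark steel block 60 x 45 x 40 mm on the table; origin at the centre of its underside
- wrench: bystander: steel wrench lying on the table; its x axis runs along it towards the jaw
- oil_can: bystander: white can, 52 mm across, 110 mm tall, on the table; origin at the centre of its underside
There are look-alikes about, which are no part of the job. What is shaped like the angle_plate but blue, orange or yellow is not meant.

How it is judged:
At the end, for the whole second after the job is handed in: The angle plate stands at rest on its short leg on the base plate, long leg upright, with the middle of the short leg's end within 4 mm of the stop bar's front face, square to it within 0.07 rad and in front of the bar (within 120 mm of its middle) (z of long_end in the frame of base_plate above 0.12 m and z of foot_end in the frame of base_plate below 0.035 m and x of foot_end in the frame of base_plate above 0.111 m and y of foot_end in the frame of base_plate between -0.12 and 0.12 m and angle between the z axis of angle_plate and the x axis of base_plate, either way round below 0.07 rad and linear speed of angle_plate below 0.01 m/s and contact force between angle_plate and base_plate above 1 N); the robot touches nothing.
It fails at once if the angle plate is lifted: its heel comes more than 15 mm off the base plate (z of angle_plate in the frame of base_plate above 0.04 m).
It fails at once if a gauge or spacer on the base plate is moved more than 20 mm or tipped over (distance of any of disc_gauge, spacer from where it was at the start of the episode above 0.02 m or angle between any of disc_gauge, spacer's own z axis and vertical above 0.4 rad).
It fails at once if another thing on the table is moved more than 20 mm or tipped over (distance of any of ring_gauge, plug_gauge, v_block, wrench, oil_can from where it was at the start of the episode above 0.02 m or angle between any of ring_gauge, plug_gauge, v_block, oil_can's own z axis and vertical above 0.4 rad).
It also fails if it takes over 48 s, if anything falls off the work surface, if the arm or the gripper's body presses on something with over 40 N, if the wrist force passes 120 N, or if a joint passes its speed limit or range.

## Working session

There is one attempt and no reset: what is moved stays moved. The work goes in short steps, Python scripts to look and compute and a tool call to move; the robot and the scene stay as the last step left them, time stands still between calls to the robot, and variables do not carry over. Pictures are saved under pics/ and viewed, about 8 in all and at most 12, crops included, and the job is handed in when it is done.

Besides the shell and the picture viewer there is one more tool, called after "Emit:" as name(argument=value, ...) on one line, values as JSON. jog_arm: Moves the arm, as the interface text tells. Its arguments: {"type":"object","properties":{"targets":{"type":"array","items":{"type":"array"}},"grip_force":{"type":"number"}},"required":["targets"]}

```bash
mkdir -p pics; cat > h.py <<'E'
import numpy as np,cv2
from station import ctrl,optics
from scipy.spatial.transform import Rotation as R
def T():
    o=ctrl.get_obs(); M=np.eye(4); M[:3,:3]=R.from_euler('xyz',o['eef_rot']).as_matrix(); M[:3,3]=o['ee_pos']; return M
def cloud(name):
    t=T(); c=optics.camera(name); K=c['camera_matrix']; d=c['range_z']
    v,u=np.indices(d.shape); P=np.stack([(u-K[0,2])/K[0,0]*d,-(v-K[1,2])/K[1,1]*d,-d,np.ones_like(d)],-1)
    M=t@c['mount'] if name=='wrist' else np.linalg.inv(c['world_to_cam'])
    W=(P@M.T)[...,:3]; W[d==0]=np.nan
    return c,W
E
python3 - <<'E'
from h import *
o=ctrl.get_obs(); print(o); print(T().round(3))
ims=[]
for n in('top','side'):
    c,W=cloud(n); np.save(n+'.npy',W); cv2.imwrite('pics/%s0.png'%n,c['img'][...,::-1]); print({k:v for k,v in c.items() if k not in('img','range_z')})
E
```

```text
{'time_s': 0.0, 'qpos': array([ 1.08139575e+00,  3.00471867e-01,  1.52160184e+00,  3.81430267e-06,
        1.32068217e+00, -6.66082287e-02]), 'joint_vel': array([ 0.00049101, -0.00078811, -0.00133178,  0.00117603, -0.00049393,
        0.00101371]), 'tau': array([-6.93408697e-05, -5.31815815e+01, -3.52742743e+01,  7.08748936e-02,
        2.43919948e-02, -8.90864521e-05]), 'ee_pos': array([0.22556022, 0.50135134, 0.22387711]), 'eef_rot': array([-1.57071522e+00,  1.16040018e-03,  1.14800308e+00]), 'force': array([-0.5771895 , -0.04537628,  0.42078015]), 'moment': array([ 0.01425551, -0.02903289, -0.0001109 ]), 'grip_width': 0.09388472165146061}
[[ 0.41  -0.001 -0.912  0.226]
 [ 0.912 -0.001  0.41   0.501]
 [-0.001 -1.     0.     0.224]
 [ 0.     0.     0.     1.   ]]
{'camera_matrix': array([[549.20819622,   0.        , 308.88817477],
       [  0.        , 549.20819622, 235.1845353 ],
       [  0.        ,   0.        ,   1.        ]]), 'world_to_cam': array([[ 0.02396091, -0.99968198,  0.00786272, -0.03120302],
       [ 0.99009186,  0.02481811,  0.13821058, -0.49681025],
       [-0.13836176,  0.00447316,  0.99037165, -1.15842232],
       [ 0.        ,  0.        ,  0.        ,  1.        ]])}
{'camera_matrix': array([[498.80603642,   0.        , 316.19031518],
       [  0.        , 498.80603642, 233.97213055],
       [  0.        ,   0.        ,   1.        ]]), 'world_to_cam': array([[ 0.92573414, -0.37770686,  0.01881054, -0.46906178],
       [ 0.16507212,  0.44833135,  0.87849314, -0.1797108 ],
       [-0.34024624, -0.81014599,  0.47738451, -1.05933761],
       [ 0.        ,  0.        ,  0.        ,  1.        ]])}
```

View pics/top0.png

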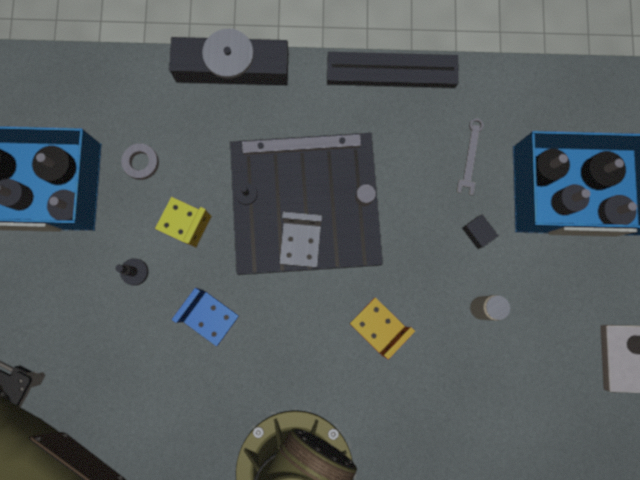

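View pics/side0.png

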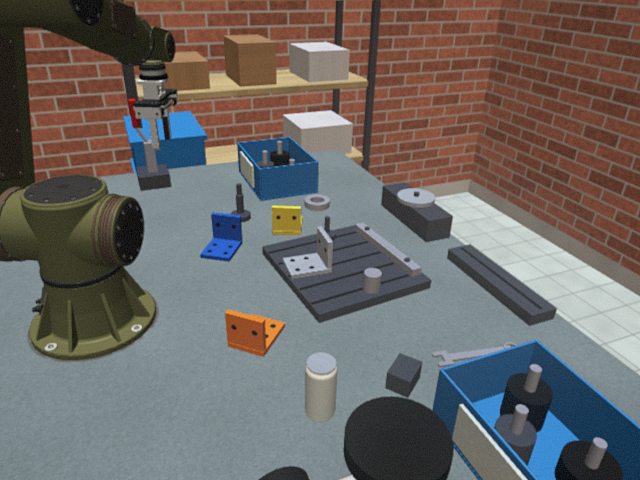

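The top view shows the grey angle plate at about (300,240), its short leg's top edge at (301,217), and the stop bar at (300,143). The disc gauge is at (247,193) and the spacer at (366,194). The side view confirms the short leg is upright on the stop-bar side.

```bash
python3 - <<'E'
from h import *
W=np.load('top.npy')
def box(name,zl,zh,r):
    m=np.zeros(W.shape[:2],bool); u0,v0,u1,v1=r; m[v0:v1,u0:u1]=1
    m&=(W[...,2]>zl)&(W[...,2]<zh); P=W[m]
    (c,s,a)=cv2.minAreaRect(P[:,:2].astype(np.float32)*1000)
    print(name,m.sum(),'c',np.round(c,1),'s',np.round(s,1),'a',round(a,2),'z',np.median(P[:,2]).round(4)); return P
box('base',.018,.032,(215,120,400,290))
b=box('bar',.038,.055,(230,125,375,160))
l=box('long',.032,.045,(270,222,335,275))
s=box('short top',.1,.12,(270,200,335,235))
box('disc spindle',.07,.1,(230,170,262,210))
box('disc',.034,.045,(230,170,262,210))
box('spacer',.062,.08,(350,175,385,210))
# principal dirs
for n,P in(('bar',b),('short',s)):
    Q=P[:,:2]-P[:,:2].mean(0); v=np.linalg.svd(Q,full_matrices=False)[2][0]; print(n,P.mean(0).round(4),np.degrees(np.arctan2(v[1],v[0])))
E
```

```text
base 15102 c [573.3  -7.6] s [301.  320.8] a 5.3 z 0.025
bar 1375 c [699.9   3.9] s [ 27.6 260. ] a 5.28 z 0.045
long 1493 c [475.6  -1.4] s [85.2 89. ] a 86.22 z 0.037
short top 251 c [525.2  -2.4] s [79.7 12.7] a 85.87 z 0.1097
disc spindle 44 c [584.8 122. ] s [13.1 11.9] a 85.81 z 0.0861
disc 303 c [585.4 121.8] s [47.  46.1] a 5.54 z 0.0402
spacer 274 c [ 584.8 -136.6] s [38.3 38.5] a 2.78 z 0.0697
bar [0.6989 0.0041 0.045 ] -84.79355257876313
short [ 0.5246 -0.002   0.1094] -93.80095131943372
```

Emit:
jog_arm(targets=[[5,[-3.5,0,-4.5],-0.036],[5,[-7,0,-9],-0.072],[5,[-10.5,0,-13.5],-0.108],[5,[-14,0,-18],-0.144],[5,[-17.5,0,-22.4],-0.18],[5,[-21,0,-26.8],-0.216],[5,[-24.5,0,-31.3],-0.252],[5,[-28,0,-35.8],-0.288],[5,[-31.5,0,-40.2],-0.324],[5,[-35,0,-44.7],-0.356]])

```text
time_s: 1.1
ee_pos: [0.4586, 0.0569, 0.2244]
eef_rot: [-1.571, -0.0, 1.505]
force: [0.3, 1.4, 0.4]
grip_width: 0.0503
```

Emit:
jog_arm(targets=[[5,[0,0,0],0],[5,[0,0,0],0],[5,[0,0,0],0]])

```text
time_s: 1.4
ee_pos: [0.4578, 0.0597, 0.2243]
eef_rot: [-1.57, -0.0, 1.505]
force: [-0.3, 0.9, -0.1]
grip_width: 0.0501
```

Emit:
jog_arm(targets=[[5,[-3,0,-1.8],0],[5,[-5.7,0,-3.5],0],[5,[-5.7,0,-3.5],0],[5,[-5.7,3,-3.5],0],[5,[-5.7,6,-3.5],0],[5,[-5.7,9,-3.5],0],[5,[-5.7,10.6,-3.5],0],[5,[-5.7,10.6,-3.5],0]])

```text
time_s: 2.2
ee_pos: [0.4879, 0.0014, 0.1167]
eef_rot: [-1.567, -0.0, 1.506]
force: [-0.1, -0.9, 1.4]
grip_width: 0.0502
```

```bash
python3 - <<'E'
from h import *
print(T().round(4))
a=optics.camera('side')['img'][180:330,220:450]; b=optics.camera('wrist')['img']
a=cv2.resize(a,(460,300)); b=cv2.resize(b,(400,300))
cv2.imwrite('pics/s1.png',np.hstack([a,b[:, :340]])[...,::-1])
E
```

```text
[[ 6.480e-02 -3.800e-03 -9.979e-01  4.879e-01]
 [ 9.979e-01  4.000e-04  6.480e-02  1.400e-03]
 [ 2.000e-04 -1.000e+00  3.800e-03  1.167e-01]
 [ 0.000e+00  0.000e+00  0.000e+00  1.000e+00]]
```

View pics/s1.png

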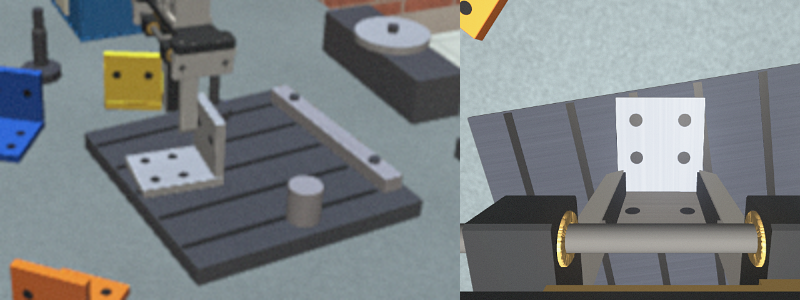

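The fingers are behind the short leg and spread across its inner face. Next I make contact.

Emit:
jog_arm(targets=[[5,[0,0,-0.6],0],[5,[0,0,-1.2],0],[5,[0,0,-1.6],0],[5,[0,0,-2.0],0],[5,[0,0,-2.4],0],[5,[0,0,-2.8],0],[5,[0,0,-2.8],0]])

```text
time_s: 3.0
ee_pos: [0.5176, -0.0022, 0.1184]
eef_rot: [-1.571, 0.0, 1.504]
force: [-1.6, 0.8, 1.2]
grip_width: 0.0499
```

Emit:
jog_arm(targets=[[5,[0,0,-0.6],0],[5,[0,0,-1.2],0],[5,[0,0,-1.8],0],[5,[0,0.2,-2.4],0],[5,[0,0.2,-2.4],0]])

```text
time_s: 3.5
ee_pos: [0.5419, -0.0038, 0.1161]
eef_rot: [-1.571, -0.0, 1.504]
force: [-1.4, -0.2, 1.2]
grip_width: 0.0502
```

```bash
python3 - <<'E'
from h import *
a=optics.camera('side')['img'][180:330,220:450]
cv2.imwrite('pics/s2.png',cv2.resize(a,(690,450))[...,::-1])
E
```

```text
(no output)
```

View pics/s2.png

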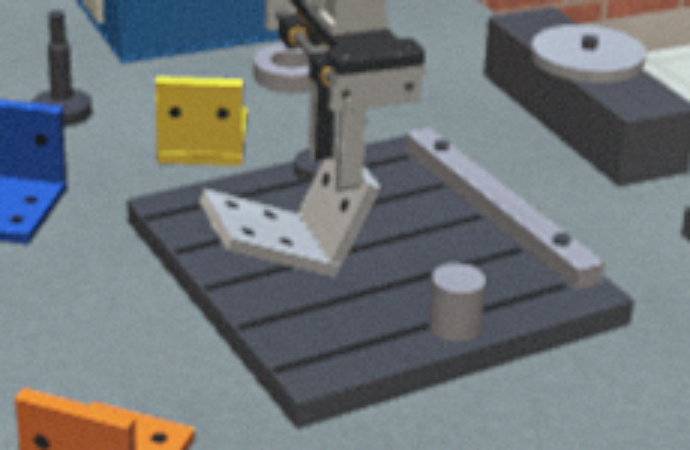

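The plate is tipping about its heel, now at roughly 25°, with the fingers near the leg's end. I carry on along the arc.

Emit:
jog_arm(targets=[[5,[0,0.1,-0.6],0],[5,[0,0.4,-1.2],0],[5,[0,0.7,-1.8],0],[5,[0,1.1,-2.4],0],[5,[0,1.5,-3.0],0],[5,[0,1.9,-3.5],0],[5,[0,2.3,-3.9],0],[5,[0,2.6,-4.2],0],[5,[0,2.6,-4.2],0],[5,[0,2.6,-4.2],0]])

```text
time_s: 4.55
ee_pos: [0.5831, -0.0065, 0.0904]
eef_rot: [-1.571, 0.0, 1.504]
force: [-0.0, -0.1, 0.4]
grip_width: 0.0501
```

```bash
python3 - <<'E'
from h import *
a=optics.camera('side')['img'][180:330,220:450]
cv2.imwrite('pics/s3.png',cv2.resize(a,(690,450))[...,::-1])
E
```

```text
(no output)
```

View pics/s3.png

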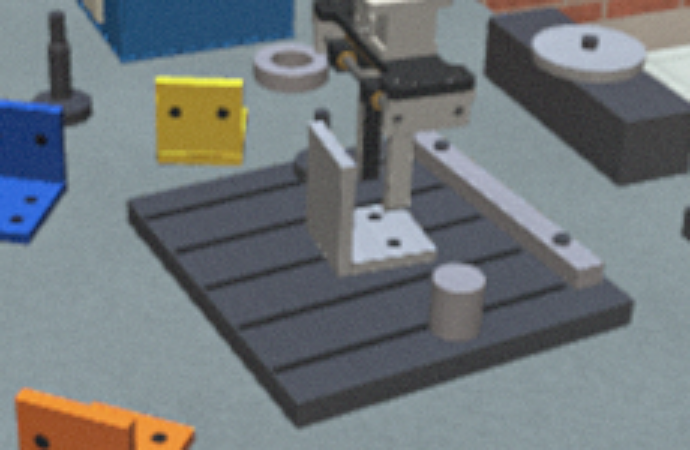

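The plate now stands on its short leg. I lift straight out, move back behind it and measure again.

Emit:
jog_arm(targets=[[5,[0,-4,0],0],[5,[0,-8,0],0],[5,[0,-11,0],0],[5,[0,-11,0],0],[5,[0,-11,4],0],[5,[0,-11,8],0],[5,[0,-11,12],0],[5,[0,-11,14],0],[5,[0,-11,14],0]])

```text
time_s: 5.5
ee_pos: [0.4416, 0.003, 0.2003]
eef_rot: [-1.571, 0.0, 1.504]
force: [-0.5, -0.1, -0.4]
grip_width: 0.0501
```

```bash
cat > m.py <<'E'
from h import *
print(T()[:3,3].round(4))
B=np.array([.5733,-.0076]);a=np.radians(5.27);Rb=np.array([[np.cos(a),np.sin(a)],[-np.sin(a),np.cos(a)]])
for n in('top','side'):
    c,W=cloud(n); Q=W.copy(); Q[...,:2]=(W[...,:2]-B)@Rb.T
    inb=(abs(Q[...,0])<.114)&(abs(Q[...,1])<.09)
    for nm,lo,hi in(('longtop',.118,.13),('foot',.032,.042)):
        P=Q[inb&(Q[...,2]>lo)&(Q[...,2]<hi)]
        if len(P)<20: print(n,nm,len(P)); continue
        c_,s_,an=cv2.minAreaRect(P[:,:2].astype(np.float32)*1000)
        print(n,nm,len(P),np.round(c_,1),np.round(s_,1),round(an,1),'x',P[:,0].min().round(4),P[:,0].max().round(4),'y',P[:,1].min().round(4),P[:,1].max().round(4),'z',np.median(P[:,2]).round(4))
    m=(Q[...,2]>.04)&(Q[...,2]<.05)&(abs(Q[...,1])<.12)&(abs(Q[...,0]-.127)<.02); print('bar x',np.percentile(Q[m][:,0],[2,98]).round(4))
E
python3 m.py
```

```text
[0.4416 0.003  0.2003]
top longtop 74 [-29.7   7.1] [77.4  5. ] 80.8 x -0.0377 -0.0222 y -0.0311 0.0452 z 0.1251
top foot 898 [48.5  5.7] [152.6 130.8] 89.9 x -0.017 0.114 y -0.0707 0.0819 z 0.037
bar x [0.1142 0.1392]
side longtop 118 [-34.6   5.7] [80.5 13. ] 81.1 x -0.0459 -0.0236 y -0.0338 0.0461 z 0.1238
side foot 504 [33.8  5.9] [160.3 159.4] 0.0 x -0.0463 0.114 y -0.0738 0.0856 z 0.0364
bar x [0.1132 0.1387]
```

Emit:
jog_arm(targets=[[5,[-0.5,0,-3],-0.08],[5,[-1,0,-6],-0.159],[5,[-1,0,-6],-0.159],[5,[-1,4,-6],-0.159],[5,[-1,8,-6],-0.159],[5,[-1,12,-6],-0.159],[5,[-1,13.5,-6],-0.159],[5,[-1,13.5,-6],-0.159]])

```text
time_s: 6.4
ee_pos: [0.5015, -0.0111, 0.0629]
eef_rot: [-1.566, -0.001, 1.662]
force: [0.1, 0.3, -0.1]
grip_width: 0.0498
```

Emit:
jog_arm(targets=[[5,[0,0,-0.8],0],[5,[0,0,-1.6],0],[5,[0,0,-2.3],0],[5,[0,0,-3.0],0],[5,[0,0,-3.7],0],[5,[0,0,-4.4],0],[5,[0,0,-5.1],0],[5,[0,0,-5.8],0],[5,[0,0,-6.5],0],[5,[0,0,-7.2],0]])

```text
time_s: 7.4
ee_pos: [0.5748, -0.0044, 0.0658]
eef_rot: [-1.571, -0.0, 1.663]
force: [-6.0, -0.4, 4.6]
grip_width: 0.05
```

```bash
python3 m.py; python3 - <<'E'
from h import *
a=optics.camera('side')['img'][180:330,220:450]
cv2.imwrite('pics/s4.png',cv2.resize(a,(690,450))[...,::-1])
E
```

```text
[ 0.5748 -0.0044  0.0658]
top longtop 0
top foot 2
bar x [0.1149 0.1395]
side longtop 31 [-3.9  2.7] [71.2  8.4] 89.4 x -0.0084 0.0006 y -0.0329 0.0383 z 0.124
side foot 410 [62.1  0.4] [171.2 103.7] 90.0 x 0.0103 0.114 y -0.0852 0.086 z 0.0362
bar x [0.1135 0.1395]
```

View pics/s4.png

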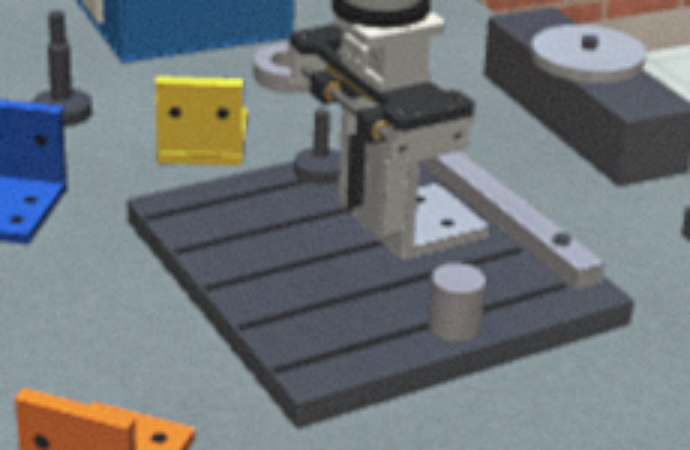

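The plate is upright and squared against the fingers, with about 20 mm left to the bar. I push on more slowly.

Emit:
jog_arm(targets=[[5,[0,0,-0.5],0],[5,[0,0,-0.9],0],[5,[0,0,-1.2],0],[5,[0,0,-1.5],0],[5,[0,0,-1.7],0],[5,[0,0,-1.8],0],[5,[0,0,-1.8],0]])

```text
time_s: 8.25
ee_pos: [0.5924, -0.0029, 0.0654]
eef_rot: [-1.571, -0.0, 1.663]
force: [-1.8, -0.3, -1.0]
grip_width: 0.0501
```

Emit:
jog_arm(targets=[[5,[0,0,-0.1],0],[5,[0,0,-0.1],0]])

```text
time_s: 8.45
ee_pos: [0.5931, -0.0028, 0.0655]
eef_rot: [-1.57, -0.0, 1.663]
force: [-2.9, -1.3, 1.4]
grip_width: 0.0501
```

Emit:
jog_arm(targets=[[5,[0,0,-0.1],0],[5,[0,0,-0.1],0]])

```text
time_s: 8.65
ee_pos: [0.5932, -0.0028, 0.0657]
eef_rot: [-1.568, -0.0, 1.663]
force: [-14.7, 0.0, 8.7]
grip_width: 0.0499
```

Emit:
jog_arm(targets=[[5,[0,0,-0.05],0],[5,[0,0,-0.05],0]])

```text
time_s: 8.85
ee_pos: [0.5933, -0.0028, 0.0658]
eef_rot: [-1.567, -0.0, 1.663]
force: [-19.6, -1.2, 13.1]
grip_width: 0.0502
```

Emit:
jog_arm(targets=[[5,[0,0,0.3],0],[5,[0,0,1],0],[5,[0,0,3],0],[5,[0,0,6],0],[5,[0,-4,9],0],[5,[0,-8,12],0],[5,[0,-12,14],0],[5,[0,-14,16],0],[5,[0,-14,18],0],[5,[0,-14,18],0]])

```text
time_s: 9.85
ee_pos: [0.4144, -0.0193, 0.2062]
eef_rot: [-1.573, 0.001, 1.663]
force: [0.9, -1.6, -0.4]
grip_width: 0.0503
```

```bash
cat > m2.py <<'E'
from h import *
B=np.array([.5733,-.0076]);a=np.radians(5.27);Rb=np.array([[np.cos(a),np.sin(a)],[-np.sin(a),np.cos(a)]])
for n in('top','side'):
    c,W=cloud(n); Q=W.copy(); Q[...,:2]=(W[...,:2]-B)@Rb.T
    for nm,lo,hi,x0,x1,y in(('longtop',.118,.13,0,.06,.06),('foot',.032,.04,.042,.113,.05),('bar',.042,.05,.11,.15,.12),):
        P=Q[(Q[...,2]>lo)&(Q[...,2]<hi)&(Q[...,0]>x0)&(Q[...,0]<x1)&(abs(Q[...,1])<y)]
        if len(P)<20: print(n,nm,len(P)); continue
        c_,s_,an=cv2.minAreaRect(P[:,:2].astype(np.float32)*1000)
        print(n,nm,len(P),np.round(c_,1),np.round(s_,1),round(an,1),'x',np.percentile(P[:,0],[1,99]).round(4),'z',np.median(P[:,2]).round(4))
    for nm,x,y in(('disc',.5854,.1218),('spacer',.5848,-.1366)):
        m=(np.hypot(W[...,0]-x,W[...,1]-y)<.035)&(W[...,2]>.034); print(n,nm,W[m].mean(0).round(4))
    if n=='side': cv2.imwrite('pics/s5.png',cv2.resize(c['img'][180:330,220:450],(800,522),interpolation=cv2.INTER_CUBIC)[...,::-1])
E
python3 m2.py
```

```text
top longtop 246 [35.4  7.8] [12.5 79.9] 0.1 x [0.0292 0.0414] z 0.1245
top foot 691 [88.4  7.9] [48.9 79.7] 0.1 x [0.0649 0.1126] z 0.0368
top bar 1054 [1.269e+02 1.000e-01] [239.6  26.7] 90.0 x [0.1139 0.1394] z 0.0453
top disc [0.5839 0.1209 0.0463]
top spacer [ 0.5827 -0.1356  0.0661]
side longtop 119 [34.6  6.3] [14.5 82.1] 0.4 x [0.0276 0.0407] z 0.1235
side foot 302 [77.7  5.9] [83.7 70.3] 89.8 x [0.0467 0.1127] z 0.0362
side bar 423 [1.258e+02 1.000e-01] [ 29.5 239.5] 0.6 x [0.1131 0.1392] z 0.0443
side disc [0.5829 0.115  0.0502]
side spacer [ 0.5806 -0.1464  0.0579]
```

View pics/s5.png

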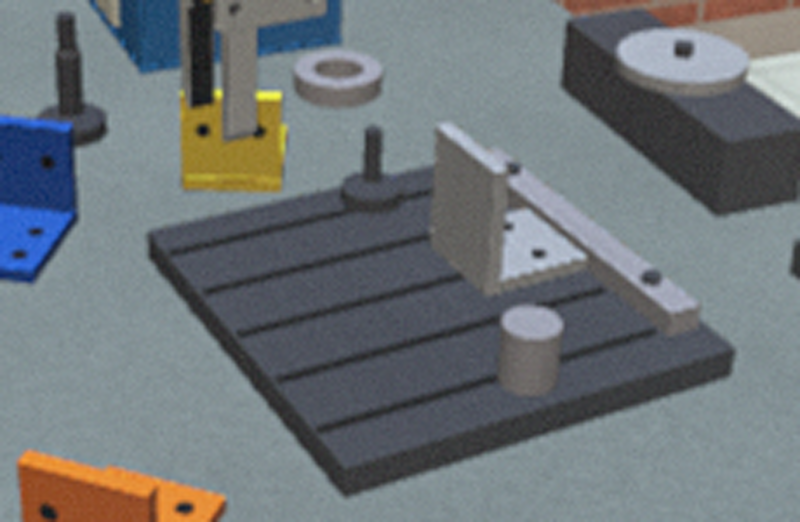

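The plate stands upright with its foot against the bar. The heel is at x≈29 mm, so the foot end is at ≈114 mm against a bar face measured at ≈114 mm, and it is square to about 0.1°. The arm is clear, so I hand in.

```bash
python3 -c "
from station import ctrl
print(ctrl.hand_in())"
```

```text
the job is handed in; nothing more can be done
None
```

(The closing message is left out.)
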